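# Open the pressure cap of the cellar tank

## Task

Open the bayonet pressure cap on the steel tank: turn it anticlockwise to its first stop and keep it there, not pressed, for a good second so the pressure can vent, then press it down against the seal, gently, and turn it on past the stop until its ears stand in the gaps of the collar. Lift the cap off and set it down upright in the low green tray, without dropping it, and leave the bottle, jar and brush where they are.

Things in the scene. Friction and masses are not known exactly. Their poses are not given: they have to be found in the camera images.
- tank: Steel pressure tank, fixed to the bench, 184 mm across, shoulder at 150 mm. Origin: centre of its underside, z up; a pressure gauge on its +x side, a valve on -x. On top sits the aluminium filler collar, and in it the cap. More than 40 N on the cap by the tank (seal, stops and jaws together) ruins the seal.
- collar (a point): Axis of the filler collar at the level of its top face; x, y as the tank. Ring 92 mm outside, 33 mm tall; two jaws, 7 mm thick, bore 64 mm, overhang the cap's ears. Cap angle below = cap x seen from collar x, anticlockwise from above positive. It starts at -60 to -77 deg; solid stops at -82 deg (closed) and +4 deg (just past the gaps).
- gap (a point): Middle of one of the two gaps between the jaws, about 22 mm wide, at jaw top level, 39 mm from the collar's axis on its +x; the other is opposite. Ears pass up only through the gaps (cap angle 0). First stop: two teeth under the jaws, beside the gaps, halt the ears at cap angle -46 deg (within 4 deg) while the cap is not pressed.
- bore (a point): Collar axis at the jaws' underside. A soft spring (about 5 N) holds the ears up against the jaws. The cap passes the teeth when pressed 3.5 to 11.5 mm down: the depth differs each time and cannot be seen; go by force. After free travel it meets the rubber seal (15 N/mm) and clears 0.7 mm into it, at about 15 N in all; 18 to 22 N is right.
- cap_grip (a point): Centre of the grey grip bar of the loose black plastic cap (about 140 g). Bar 52 mm long (cap x), 14 wide, 36 tall, on a disc 60 mm across, 10 mm thick. Point on the cap's axis, 18 mm above the disc's top, 28 mm above the flat underside; z up. Closed: about 15 mm above the collar's top face; with the ears in the gaps the spring lifts it some 4 mm more.
- cap_ear (a point): Top of one of the cap's two ears, 36 mm from its axis on cap x, in line with the bar; the other is opposite. Ears 14 mm wide, 6 mm thick at the foot of the disc, reaching 38 mm from the axis.
- tray: Low green plastic tray, open on top, 150 mm (its x) by 200 mm (its y), 35 mm tall, walls and floor 4 to 5 mm; stands on the bench and does not move. Origin: centre of its underside; z up.
- cider: Bystander: loose green glass bottle, 72 mm across, 250 mm tall; origin at the centre of its underside.
- jar: Bystander: loose glass jar with a steel lid, 76 mm across, 90 mm tall; origin at the centre of its underside.
- brush: Bystander: loose brush lying on the bench; origin at its underside.
There are look-alikes about, which are no part of the job. Of the things that look like the part that bears cap_grip, the largest one is meant.

How it is judged (in metres and radians):
On the way, in this order (a step that is already met when the one before it is completed fails the run):
1. the cap has been turned to its first stop and stays there unpressed for a second (angle between the x axis of cap_grip and the x axis of collar, either way round between 0.66 and 0.92 rad and z of cap_grip in the frame of collar between 0.0125 and 0.018 m and horizontal distance between cap_grip and collar below 0.006 m), for 0.8 s.
2. the cap has been turned past the stop, its ears in the gaps, still in the collar (angle between the x axis of cap_grip and the x axis of collar, either way round below 0.25 rad and z of cap_grip in the frame of collar below 0.025 m and horizontal distance between cap_grip and collar below 0.006 m), for 0.1 s.
At the end, for the whole second after the job is handed in: the cap lies at rest inside the tray, flat on its floor (bar centre less than 38 mm above the bench) and upright within 0.15 rad (x of cap_grip in the frame of tray between -0.06 and 0.06 m and y of cap_grip in the frame of tray between -0.08 and 0.08 m and z of cap_grip in the frame of tray below 0.038 m and angle between cap_grip's own z axis and vertical below 0.15 rad and linear speed of cap below 0.02 m/s); the robot touches nothing.
It fails at once if the tank bears on the cap (seal, stops, jaws) with more than 40 N (contact force between cap and tank above 40 N).
It fails at once if the cap is dropped: moving faster than 0.6 m/s with no finger on it (linear speed of cap above 0.6 m/s and contact force between the fingers and cap below 0.1 N).
It fails at once if the bottle, jar or brush is shifted by more than 30 mm (distance of any of cider, jar, brush from where it was at the start of the episode above 0.03 m).
It fails at once if the bottle is tipped over (angle between cider's own z axis and vertical above 0.4 rad).
It also fails if it takes over 72 s, if anything falls off the work surface, if the arm or the gripper's body presses on something with over 40 N, if the wrist force passes 120 N, or if a joint passes its speed limit or range.

## Robot

A 6-joint arm with a two-finger parallel gripper is mounted at the origin on the work surface. World frame = base frame: x ahead of the robot, y to its left, z up, the work surface at z = 0. Lengths are in m, angles in degrees, forces in N, time in s.
With the tool pointing down it reaches from about 0.375 to 0.9 m from the base axis. Payload 3.1 kg.
Tool frame: the origin (TCP) lies on the centre line of the jaws, within the pads' length; the fingertips stand 25 mm ahead of it and the grasp point (between the pads) lies 6 mm ahead of it; y points along the fingers, x is the direction in which the jaws open and shut, and the axes are right-handed (so a half turn about y gives the same grasp; the last joint's range is limited). The gripper opens to 87 mm and grips with 3 to 60 N. Pads are 19 mm wide; open, the fingers measure 117 mm over their backs; the gripper's body (75 mm by 190 mm) begins 51 mm behind the grasp point.
Start: joints at [-83.91, 30.224, 82.088, -0, 67.689, -10.227], TCP at [0.176, -0.6, 0.248] pointing down, gripper open.
Joint ranges: [-176.69, 176.69], [-43.24, 126.21], [12.49, 139.97], [-82, 262], [0, 151.66], [-163.58, 163.58]. Speed limits (degrees/s): [159.86, 159.86, 180, 180, 180, 180].

## Interface

Orientations are given as a 3x3 rotation matrix whose columns are the frame's x, y, z axes.
In Python, from rig import * gives the robot as it stands.
- The arm moves only by the tool play_rows, never from a script. Its argument "commands" is a list of rows, each a list of 2 entries, a list of its own where there are three numbers: the shift along the world's x, y, z in m, then the turn, a rotation vector about the world's x, y, z in rad. A call has 1 to 10 rows; each row is the pose to reach, as a shift and turn from the pose commanded when the call began; what a row does not reach only later rows make up. A row lasts 1/8 s, in which the tool goes at most 62.5 mm and 10.7 degrees, less where a joint would pass 70% of its speed; a pose out of reach is approached as far as the arm can. A call with a gripper value outside its range is refused whole. "gripper" is the finger opening in m, from 0 to 0.087, set as the call begins (left out, the last holds). The fingers move at their own pace and stop on an object; the grip force is fixed at half the most. Time passes only in rows, so rows that repeat a pose let the fingers close. It gives the time, the measured TCP pose, the force and the opening at its end, in the units of the state.
- read_state(): the state, without advancing time (a new reading comes with each control period).
- capture(name): name is "side" or "top" or "wrist"; returns a dict with "frame" (420x560x3 uint8, red, green, blue), "depth" (420x560 float32, m along the optical axis (not along the pixel's ray), 0 where there is no reading), "mtx" (3x3 intrinsics, pixels), "cam_to_world" (4x4, takes a point from camera to world coordinates); the wrist camera has in their place "hand_eye" (4x4, takes a point from camera to tool coordinates, whose origin is the TCP and whose axes are the tool frame's). Camera axes: x right, y down, z forward; pixel columns grow to the right and rows downward; lengths in m; the calibration is good to about 2 mm. The wrist camera is an equidistant fisheye: a pixel r from the principal point sees the ray r / f radians off the axis. A picture is of the moment at which its call begins: read the wrist's pose just before it.
- hand_in(): hands the job in, once; it reports no verdict.
The state is a dict: "time_s": time; "joint_positions": joint angles; "qvel": joint speeds; "tau": joint torques, N m; "position": TCP position; "tcp_rot": TCP orientation; "force": force on the tool from outside, world axes, zero at the start; "moment": the same for the moment, N m; "opening": opening from 0.0 (shut) to 1.0 (fully open).
Only numpy, scipy, OpenCV 4.12 (cv2) and the standard library are available. Lean on these libraries where they do the work, as an engineer would, in place of code of your own. Each camera call takes 0.05 s, during which the arm holds its last target. There are 200 camera calls.

## Working session

There is one attempt and no reset: what is moved stays moved. The work goes in short steps, Python scripts to look and compute and a tool call to move; the robot and the scene stay as the last step left them, time stands still between calls to the robot, and variables do not carry over. Pictures are saved under pics/ and viewed, about 8 in all and at most 12, crops included, and the job is handed in when it is done.

Besides the shell and the picture viewer there is one more tool, called after "Request:" as name(argument=value, ...) on one line, values as JSON. play_rows: Moves the arm, as the interface text tells. Its arguments: {"type":"object","properties":{"commands":{"type":"array"},"gripper":{"type":"number"}},"required":["commands"]}

```bash
mkdir -p pics; ls; python3 - <<'E'
from rig import *
import cv2,numpy as np
s=read_state();print({k:np.round(v,3).tolist() for k,v in s.items()})
a=capture("side");b=capture("top")
for n,c in(("side",a),("top",b)):
    cv2.imwrite(f"pics/{n}1.png",c["frame"][:,:,::-1]);np.savez(f"{n}1.npz",**c)
    print(n,c["mtx"].round(1).tolist(),c["cam_to_world"].round(3).tolist())
E
```

```text
pics
{'time_s': 0.0, 'joint_positions': [-83.909, 30.278, 82.155, 0.0, 67.688, -10.226], 'qvel': [-0.037, -0.039, 0.014, -0.009, -0.008, -0.021], 'tau': [-0.001, -44.004, -17.659, 0.063, 0.058, -0.0], 'position': [0.176, -0.599, 0.247], 'tcp_rot': [[0.281, -0.0, 0.96], [-0.96, 0.002, 0.281], [-0.002, -1.0, 0.0]], 'force': [-0.078, -0.283, 0.459], 'moment': [0.018, -0.01, 0.031], 'opening': 1.002}
side [[527.6, 0.0, 272.7], [0.0, 527.6, 205.7], [0.0, 0.0, 1.0]] [[-0.751, -0.352, 0.559, -0.178], [-0.66, 0.392, -0.641, 0.848], [0.007, -0.85, -0.527, 0.855], [0.0, 0.0, 0.0, 1.0]]
top [[520.0, 0.0, 275.8], [0.0, 520.0, 191.6], [0.0, 0.0, 1.0]] [[-0.001, -0.998, 0.064, 0.481], [-1.0, 0.002, 0.018, -0.021], [-0.018, -0.064, -0.998, 1.557], [0.0, 0.0, 0.0, 1.0]]
```

View pics/side1.png

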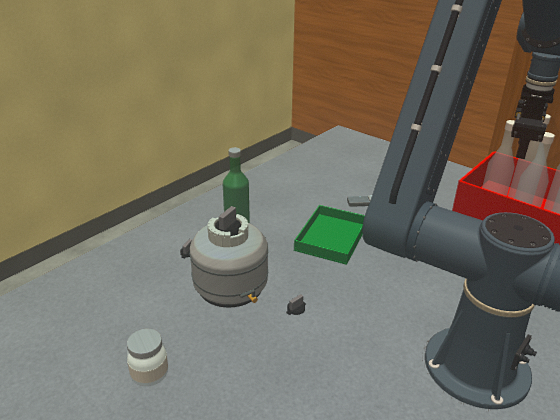

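View pics/top1.png

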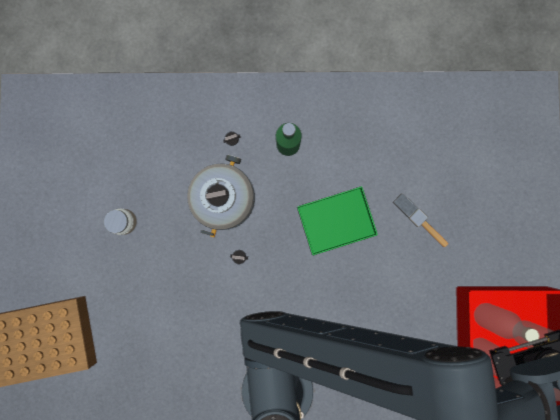

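```bash
cat > h.py <<'E'
import numpy as np,cv2
def cloud(c,u0=0,u1=560,v0=0,v1=420):
    v,u=np.mgrid[v0:v1,u0:u1];d=c["depth"][v0:v1,u0:u1];m=d>0
    K=c["mtx"];p=np.stack([(u-K[0,2])/K[0,0]*d,(v-K[1,2])/K[1,1]*d,d],-1)[m]
    T=c["cam_to_world"];return p@T[:3,:3].T+T[:3,3],c["frame"][v0:v1,u0:u1][m]
def circ(p):
    A=np.c_[2*p[:,:2],np.ones(len(p))];s=np.linalg.lstsq(A,(p[:,:2]**2).sum(1),rcond=None)[0]
    return s[:2],np.sqrt(s[2]+s[0]**2+s[1]**2)
def rect(p):
    r=cv2.minAreaRect(p[:,:2].astype(np.float32));return np.round(r[0],4),np.round(r[1],4),round(r[2],1)
E
python3 - <<'E'
from h import *
a=np.load("top1.npz")
P,C=cloud(a,180,262,150,245)
print("hist",np.histogram(P[:,2],bins=np.arange(0,.26,.01)))
b=P[P[:,2]>.205];print("bar",len(b),b.mean(0),rect(b), np.percentile(b[:,2],[10,50,90]))
cc,_=circ(P[(P[:,2]>.175)&(P[:,2]<.195)])
q=P[(P[:,2]>.17)&(P[:,2]<.2)];print("collar",rect(q),np.median(q[:,2]))
r=P[(P[:,2]>.02)];
print("tank",rect(r))
for nm,(u0,u1,v0,v1) in dict(up=(224,244,150,170),dn=(198,218,226,240)).items():
    Q,c=cloud(a,u0,u1,v0,v1);m=(Q[:,2]>.02);print(nm,Q[m].mean(0),m.sum())
o=(C[:,0].astype(int)-C[:,2]>70);print("orange",P[o].round(3)[:20].tolist())
P,C=cloud(a,285,390,175,265)
g=(C[:,1].astype(int)-C[:,0]>40)&(C[:,1]>60);print("tray",rect(P[g]),np.histogram(P[g][:,2],bins=[-.01,0,.01,.02,.03,.04,.05]))
for nm,(u0,u1,v0,v1) in dict(bottle=(270,306,115,160),jar=(100,138,203,240),brush=(390,450,190,250)).items():
    Q,c=cloud(a,u0,u1,v0,v1);m=(Q[:,2]>.02 if nm!="brush" else Q[:,2]>.008);print(nm,rect(Q[m]),Q[m][:,2].max())
f=a["frame"][145:250,175:275];cv2.imwrite("pics/crop.png",cv2.resize(f[:,:,::-1],None,fx=5.5,fy=5.5,interpolation=cv2.INTER_CUBIC))
E
```

```text
hist (array([2248,   16,    0,    3,   40,   44,   38,   25,   38,   51,   38,
         57,  263,  437, 1328,  463,   16,  231,  511,   11,   11,   98,
         10,    0,    0]), array([0.  , 0.01, 0.02, 0.03, 0.04, 0.05, 0.06, 0.07, 0.08, 0.09, 0.1 ,
       0.11, 0.12, 0.13, 0.14, 0.15, 0.16, 0.17, 0.18, 0.19, 0.2 , 0.21,
       0.22, 0.23, 0.24, 0.25]))
bar 116 [0.56197753 0.158656   0.21600362] (array([0.5624, 0.1593]), array([0.0147, 0.0516]), 10.9) [0.21185617 0.21626469 0.2198567 ]
collar (array([0.5623, 0.1591]), array([0.0916, 0.0912]), 78.7) 0.1819202253255976
tank (array([0.5664, 0.1642]), array([0.1963, 0.19  ]), 24.4)
up [0.65800712 0.1289854  0.104728  ] 176
dn [0.46586456 0.19061681 0.07939715] 102
orange [[0.662, 0.136, 0.077], [0.661, 0.132, 0.084], [0.662, 0.13, 0.081], [0.661, 0.127, 0.085], [0.659, 0.136, 0.081], [0.658, 0.132, 0.085], [0.659, 0.13, 0.076], [0.658, 0.127, 0.083], [0.656, 0.135, 0.082], [0.656, 0.132, 0.083], [0.656, 0.13, 0.078], [0.656, 0.127, 0.076], [0.653, 0.13, 0.079], [0.47, 0.191, 0.046], [0.47, 0.187, 0.051], [0.47, 0.185, 0.046], [0.467, 0.191, 0.045], [0.467, 0.188, 0.044], [0.467, 0.185, 0.045], [0.467, 0.183, 0.039]]
tray (array([ 0.4947, -0.1763]), array([0.1526, 0.2066]), 17.3) (array([ 400, 2565,  187,   62,  284,   24]), array([-0.01,  0.  ,  0.01,  0.02,  0.03,  0.04,  0.05]))
bottle (array([ 0.7241, -0.0301]), array([0.071 , 0.0699]), 90.0) 0.2559815431579511
jar (array([0.4926, 0.4569]), array([0.0706, 0.074 ]), 46.9) 0.0997947228856726
brush (array([ 0.4991, -0.418 ]), array([0.1737, 0.1631]), 87.4) 0.028332662226285166
```

View pics/crop.png

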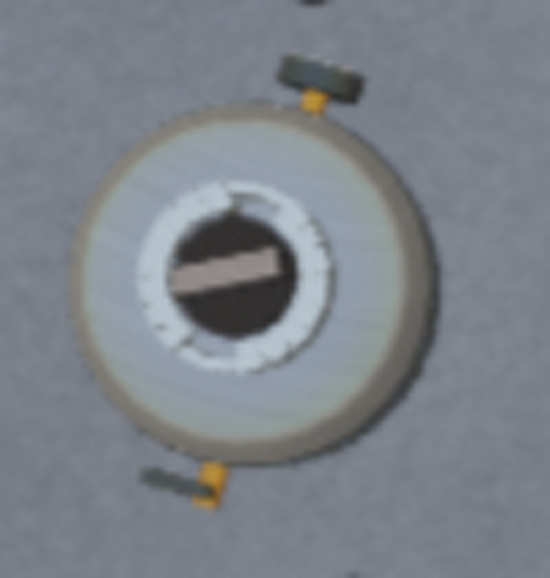

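Crop shows the gauge at the top (310,75), valve at the bottom (210,485), collar centre about (232,275), gaps at about (255,200) and (205,350), and the bar running (170,283) to (280,260). That puts the collar axis at (0.562,0.159), collar x at about -17° and the bar at about -79°, so a cap angle of about -62°. Tray centre is at (0.495,-0.176). Moving over the tank.

Request:
play_rows(commands=[[[0,0,0.05],[0,0,0]],[[0,0,0.1],[0,0,0]],[[0.024,0.047,0.1],[0,0,0.1]],[[0.048,0.095,0.1],[0,0,0.2]],[[0.072,0.142,0.1],[0,0,0.3]],[[0.096,0.19,0.1],[0,0,0.4]],[[0.12,0.237,0.1],[0,0,0.5]],[[0.145,0.285,0.1],[0,0,0.6]],[[0.169,0.332,0.1],[0,0,0.7]],[[0.193,0.38,0.1],[0,0,0.8]]], gripper=0.024)

```text
time_s: 1.35
position: [0.369, -0.2181, 0.3474]
tcp_rot: [[0.886, 0.0, 0.465], [-0.465, 0.0, 0.886], [-0.0, -1.0, 0.0]]
force: [0.9, 0.2, 0.1]
opening: 0.279
```

Request:
play_rows(commands=[[[0.024,0.047,0],[0,0,0.1]],[[0.048,0.095,0],[0,0,0.2]],[[0.072,0.142,0],[0,0,0.3]],[[0.096,0.19,0],[0,0,0.4]],[[0.12,0.237,0],[0,0,0.5]],[[0.145,0.285,0],[0,0,0.6]],[[0.169,0.332,0],[0,0,0.65]],[[0.193,0.379,0],[0,0,0.677]],[[0.193,0.379,0],[0,0,0.677]]])

```text
time_s: 2.48
position: [0.5623, 0.1622, 0.3466]
tcp_rot: [[0.981, -0.001, -0.194], [0.194, 0.001, 0.981], [-0.0, -1.0, 0.001]]
force: [0.8, -1.9, 0.2]
opening: 0.273
```

```bash
python3 - <<'E'
from rig import *
from h import *
s=read_state();print(s["time_s"],s["position"],s["tcp_rot"],s["joint_positions"],s["force"])
w=capture("wrist");print(w["mtx"].tolist(),w["hand_eye"].round(3).tolist())
np.savez("w1.npz",pos=s["position"],R=s["tcp_rot"],**w);cv2.imwrite("pics/w1.png",w["frame"][:,:,::-1])
K=w["mtx"];v,u=np.mgrid[0:420,0:560];x=(u-K[0,2])/K[0,0];y=(v-K[1,2])/K[1,1];th=np.hypot(x,y);d=w["depth"]
k=np.where(th>1e-6,np.tan(np.minimum(th,1.4))/np.maximum(th,1e-6),1);p=np.stack([x*k*d,y*k*d,d],-1)
m=(d>0)&(th<1.2);H=w["hand_eye"];q=p[m]@H[:3,:3].T+H[:3,3];P=q@np.array(s["tcp_rot"]).T+s["position"]
n=np.hypot(P[:,0]-.562,P[:,1]-.159)<.06
b=P[n&(P[:,2]>.208)&(P[:,2]<.225)];print("bar",len(b),b.mean(0),rect(b),np.median(b[:,2]))
c=P[n&(P[:,2]>.178)&(P[:,2]<.188)];r=np.hypot(*(c[:,:2]-[.562,.159]).T);print("collar",rect(c[r>.03]),np.median(c[r>.035][:,2]))
E
```

```text
2.475 [0.56230949 0.16218043 0.34658034] [[ 9.80933768e-01 -5.23577268e-04 -1.94341628e-01]
 [ 1.94341943e-01  6.40546277e-04  9.80933636e-01]
 [-3.89109748e-04 -9.99999658e-01  7.30086497e-04]] [ 5.13592016e+00  2.15367454e+01  8.06322575e+01  4.01366493e-02
  7.78575929e+01 -6.07880843e+00] [ 0.77633067 -1.92524228  0.16950339]
[[325.19226210127806, 0.0, 288.71909205233567], [0.0, 325.19226210127806, 208.16288879882055], [0.0, 0.0, 1.0]] [[1.0, -0.001, -0.0, 0.001], [-0.0, -0.25, 0.968, -0.138], [-0.001, -0.968, -0.25, 0.069], [0.0, 0.0, 0.0, 1.0]]
bar 947 [0.56248882 0.15960076 0.21614595] (array([0.5626, 0.1582]), array([0.0132, 0.0529]), 11.4) 0.2162012375608621
collar (array([0.5627, 0.1586]), array([0.0917, 0.089 ]), 64.9) 0.18330051753585408
```

View pics/w1.png

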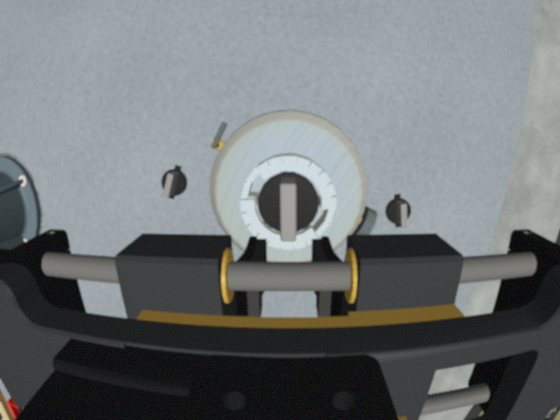

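Wrist view: the bar is upright at (288,210), centred between the fingers, and the collar gaps are at (250,190) and (322,220). Depth agrees with the top view to about 1 mm. Descending.

Request:
play_rows(commands=[[[0,0,-0.03],[0,0,0]],[[0,0,-0.06],[0,0,0]],[[0,0,-0.085],[0,0,0]],[[0,0,-0.105],[0,0,0]],[[0,0,-0.12],[0,0,0]],[[0,0,-0.13],[0,0,0]],[[0,0,-0.136],[0,0,0]],[[0,0,-0.1395],[0,0,0]],[[0,0,-0.1395],[0,0,0]]])

```text
time_s: 3.65
position: [0.5618, 0.1593, 0.2082]
tcp_rot: [[0.982, 0.0, -0.19], [0.19, 0.0, 0.982], [0.0, -1.0, -0.0]]
force: [-0.1, -0.1, 0.8]
opening: 0.274
```

```bash
cat > st.py <<'E'
from rig import *
import numpy as np
s=read_state();R=np.array(s["tcp_rot"]);print(round(s["time_s"],2),np.round(s["position"],4),"yaw",round(float(np.degrees(np.arctan2(R[1,0],R[0,0]))),1),"F",np.round(s["force"],1),"M",np.round(s["moment"],2),"op",round(s["opening"],3),"j",np.round(s["joint_positions"],1))
E
python3 st.py
```

```text
3.65 [0.5618 0.1593 0.2082] yaw 10.9 F [-0.1 -0.1  0.8] M [-0.03 -0.14 -0.02] op 0.274 j [ 4.9 29.8 90.4 -0.  59.7 -6.1]
```

Request:
play_rows(commands=[[[0,0,0],[0,0,0]],[[0,0,0],[0,0,0]],[[0,0,0],[0,0,0]],[[0,0,0],[0,0,0]],[[0,0,0],[0,0,0]]], gripper=0.0)

```text
time_s: 4.28
position: [0.5619, 0.1593, 0.2085]
tcp_rot: [[0.982, 0.001, -0.19], [0.19, 0.0, 0.982], [0.001, -1.0, 0.0]]
force: [0.3, 0.3, 1.9]
opening: 0.157
```

```bash
python3 st.py
```

```text
4.28 [0.5619 0.1593 0.2085] yaw 10.9 F [0.3 0.3 1.9] M [ 0.02 -0.12 -0.01] op 0.157 j [ 4.9 29.8 90.4  0.  59.7 -6.1]
```

Request:
play_rows(commands=[[[0,0,0],[0,0,0.04]],[[0,0,0],[0,0,0.08]],[[0,0,0],[0,0,0.12]],[[0,0,0],[0,0,0.15]],[[0,0,0],[0,0,0.17]],[[0,0,0],[0,0,0.18]],[[0,0,0],[0,0,0.18]]])

```text
time_s: 5.15
position: [0.5617, 0.1592, 0.2081]
tcp_rot: [[0.932, 0.0, -0.363], [0.363, -0.0, 0.932], [0.0, -1.0, -0.0]]
force: [0.6, 0.2, 2.9]
opening: 0.159
```

```bash
python3 st.py
```

```text
5.15 [0.5617 0.1592 0.2081] yaw 21.3 F [0.6 0.2 2.9] M [-0.06 -0.06  0.07] op 0.159 j [  4.9  29.8  90.4  -0.   59.7 -16.4]
```

Request:
play_rows(commands=[[[0,0,0],[0,0,0.02]],[[0,0,0],[0,0,0.04]],[[0,0,0],[0,0,0.055]],[[0,0,0],[0,0,0.055]]])

```text
time_s: 5.65
position: [0.5616, 0.1592, 0.2081]
tcp_rot: [[0.911, 0.0, -0.413], [0.413, -0.0, 0.911], [-0.0, -1.0, -0.0]]
force: [-0.1, -0.4, 3.0]
opening: 0.157
```

```bash
python3 st.py
```

```text
5.65 [0.5616 0.1592 0.2081] yaw 24.4 F [-0.1 -0.4  3. ] M [-0.01 -0.08  0.07] op 0.157 j [  4.9  29.8  90.5  -0.   59.7 -19.6]
```

Request:
play_rows(commands=[[[0,0,0],[0,0,0.015]],[[0,0,0],[0,0,0.03]],[[0,0,0],[0,0,0.03]]])

```text
time_s: 6.02
position: [0.5616, 0.1592, 0.208]
tcp_rot: [[0.898, -0.0, -0.441], [0.441, -0.0, 0.898], [-0.0, -1.0, 0.0]]
force: [-0.5, -0.8, 3.1]
opening: 0.159
```

```bash
python3 st.py
```

```text
6.03 [0.5616 0.1592 0.208 ] yaw 26.1 F [-0.5 -0.8  3.1] M [-0.06 -0.07  0.02] op 0.159 j [  4.9  29.8  90.5  -0.   59.7 -21.3]
```

Request:
play_rows(commands=[[[0,0,0],[0,0,0.01]],[[0,0,0],[0,0,0.02]],[[0,0,0],[0,0,0.02]]])

```text
time_s: 6.4
position: [0.5616, 0.1592, 0.208]
tcp_rot: [[0.889, -0.0, -0.458], [0.458, -0.0, 0.889], [-0.0, -1.0, 0.0]]
force: [0.0, -0.7, 2.3]
opening: 0.154
```

```bash
python3 st.py
```

```text
6.4 [0.5616 0.1592 0.208 ] yaw 27.3 F [ 0.  -0.7  2.3] M [-0.08 -0.09 -0.02] op 0.154 j [  4.9  29.8  90.5  -0.   59.8 -22.4]
```

Request:
play_rows(commands=[[[0,0,0],[0,0,0.015]],[[0,0,0],[0,0,0.03]],[[0,0,0],[0,0,0.03]]])

```text
time_s: 6.78
position: [0.5613, 0.159, 0.208]
tcp_rot: [[0.875, -0.001, -0.484], [0.484, -0.0, 0.875], [-0.001, -1.0, 0.0]]
force: [-1.0, -1.3, 3.0]
opening: 0.16
```

```bash
python3 st.py
```

```text
6.78 [0.5613 0.159  0.208 ] yaw 29.0 F [-1.  -1.3  3. ] M [-0.27  0.08 -0.42] op 0.16 j [  4.9  29.8  90.5   0.   59.8 -24.1]
```

Request:
play_rows(commands=[[[0,0,0],[0,0,0.01]],[[0,0,0],[0,0,0.02]],[[0,0,0],[0,0,0.02]]])

```text
time_s: 7.15
position: [0.5613, 0.1591, 0.208]
tcp_rot: [[0.865, -0.001, -0.502], [0.502, -0.0, 0.865], [-0.001, -1.0, 0.0]]
force: [-1.4, -1.9, 3.3]
opening: 0.157
```

```bash
python3 st.py
```

```text
7.15 [0.5613 0.1591 0.208 ] yaw 30.1 F [-1.4 -1.9  3.3] M [-0.32  0.23 -0.69] op 0.157 j [  4.9  29.8  90.5   0.   59.8 -25.3]
```

Stop found (Mz -0.7 N·m at yaw 30°). Backing off slightly and holding for the vent.

Request:
play_rows(commands=[[[0,0,0.0003],[0,0,-0.025]],[[0,0,0.0003],[0,0,-0.025]],[[0,0,0.0003],[0,0,-0.025]],[[0,0,0.0003],[0,0,-0.025]],[[0,0,0.0003],[0,0,-0.025]],[[0,0,0.0003],[0,0,-0.025]],[[0,0,0.0003],[0,0,-0.025]],[[0,0,0.0003],[0,0,-0.025]],[[0,0,0.0003],[0,0,-0.025]],[[0,0,0.0003],[0,0,-0.025]]])

```text
time_s: 8.4
position: [0.5614, 0.1591, 0.2082]
tcp_rot: [[0.877, -0.001, -0.48], [0.48, -0.0, 0.877], [-0.001, -1.0, 0.0]]
force: [-2.0, -2.8, 0.5]
opening: 0.162
```

```bash
python3 st.py; python3 - <<'E'
from rig import *
from h import *
P,C=cloud(capture("top"),180,262,150,245)
np.save("p2.npy",P);w=capture("wrist");cv2.imwrite("pics/w2.png",w["frame"][:,:,::-1])
E
```

```text
8.4 [0.5614 0.1591 0.2082] yaw 28.7 F [-2.  -2.8  0.5] M [-0.42  0.26 -0.29] op 0.162 j [  4.9  29.8  90.5  -0.   59.8 -23.8]
```

View pics/w2.png

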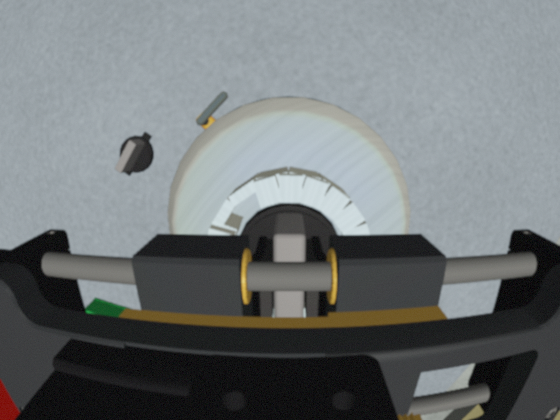

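Wrist view: the bar is aligned between the pads at (289,260), and the gap at (232,215) is about 45° from it, as expected at the first stop. Held more than 1 s. Now pressing by force.

Request:
play_rows(commands=[[[0,0,-0.0005],[0,0,-0.01]],[[0,0,-0.001],[0,0,-0.01]],[[0,0,-0.0015],[0,0,-0.01]],[[0,0,-0.002],[0,0,-0.01]],[[0,0,-0.0025],[0,0,-0.01]],[[0,0,-0.003],[0,0,-0.01]],[[0,0,-0.003],[0,0,-0.01]]])

```text
time_s: 9.38
position: [0.5615, 0.1592, 0.2058]
tcp_rot: [[0.882, -0.0, -0.472], [0.472, -0.0, 0.882], [-0.0, -1.0, -0.0]]
force: [-4.9, -2.8, 5.1]
opening: 0.16
```

```bash
python3 st.py
```

```text
9.38 [0.5615 0.1592 0.2058] yaw 28.2 F [-4.9 -2.8  5.1] M [-0.51  0.66 -0.05] op 0.16 j [  4.9  30.   90.6  -0.   59.5 -23.3]
```

Request:
play_rows(commands=[[[-0.0005,-0.0003,0],[0,0,0]],[[-0.0007,-0.0004,-0.0005],[0,0,0]],[[-0.0007,-0.0004,-0.001],[0,0,0]],[[-0.0007,-0.0004,-0.001],[0,0,0]]])

```text
time_s: 9.88
position: [0.5614, 0.1591, 0.2046]
tcp_rot: [[0.882, 0.001, -0.472], [0.472, 0.001, 0.882], [0.001, -1.0, -0.0]]
force: [-2.4, -1.0, 5.0]
opening: 0.152
```

```bash
python3 st.py
```

```text
9.88 [0.5614 0.1591 0.2046] yaw 28.1 F [-2.4 -1.   5. ] M [-0.18  0.37 -0.08] op 0.152 j [  4.8  30.   90.7   0.   59.2 -23.3]
```

Request:
play_rows(commands=[[[-0.0005,-0.0003,-0.0005],[0,0,0]],[[-0.0005,-0.0003,-0.001],[0,0,0]],[[-0.0005,-0.0003,-0.001],[0,0,0]]])

```text
time_s: 10.25
position: [0.5613, 0.159, 0.2036]
tcp_rot: [[0.882, 0.002, -0.471], [0.471, 0.001, 0.882], [0.002, -1.0, -0.0]]
force: [0.3, 1.4, 3.7]
opening: 0.156
```

```bash
python3 st.py
```

```text
10.25 [0.5613 0.159  0.2036] yaw 28.1 F [0.3 1.4 3.7] M [ 0.34 -0.09 -0.11] op 0.156 j [  4.8  30.1  90.8   0.1  59.  -23.3]
```

Request:
play_rows(commands=[[[0,0,-0.0004],[0,0,0]],[[0,0,-0.0008],[0,0,0]],[[0,0,-0.0008],[0,0,0]]])

```text
time_s: 10.62
position: [0.5612, 0.1588, 0.2027]
tcp_rot: [[0.882, 0.002, -0.471], [0.471, 0.001, 0.882], [0.002, -1.0, -0.0]]
force: [0.4, 2.4, 4.3]
opening: 0.158
```

```bash
python3 st.py
```

```text
10.62 [0.5612 0.1588 0.2027] yaw 28.1 F [0.4 2.4 4.3] M [ 0.47 -0.37 -0.02] op 0.158 j [  4.8  30.1  90.9   0.   58.9 -23.3]
```

Request:
play_rows(commands=[[[0,0.0003,-0.0004],[0,0,0]],[[0,0.0003,-0.0007],[0,0,0]],[[0,0.0003,-0.0007],[0,0,0]]])

```text
time_s: 11.0
position: [0.5612, 0.1588, 0.2024]
tcp_rot: [[0.882, 0.002, -0.472], [0.472, 0.0, 0.882], [0.002, -1.0, -0.001]]
force: [1.5, 2.1, 6.5]
opening: 0.154
```

Request:
play_rows(commands=[[[0,0,-0.0004],[0,0,0]],[[0,0,-0.0007],[0,0,0]],[[0,0,-0.0007],[0,0,0]]])

```text
time_s: 11.38
position: [0.5612, 0.1589, 0.2022]
tcp_rot: [[0.882, 0.002, -0.472], [0.472, 0.0, 0.882], [0.002, -1.0, -0.001]]
force: [0.2, 1.1, 8.7]
opening: 0.161
```

```bash
python3 st.py
```

```text
11.38 [0.5612 0.1589 0.2022] yaw 28.1 F [0.2 1.1 8.7] M [ 0.44 -0.11  0.01] op 0.161 j [  4.8  30.2  90.9  -0.   58.8 -23.3]
```

Request:
play_rows(commands=[[[0,0,-0.0005],[0,0,0]],[[0,0,-0.001],[0,0,0]],[[0,0,-0.0014],[0,0,0]],[[0,0,-0.0014],[0,0,0]]])

```text
time_s: 11.88
position: [0.5613, 0.1589, 0.2019]
tcp_rot: [[0.882, 0.003, -0.472], [0.472, 0.0, 0.882], [0.002, -1.0, -0.001]]
force: [-1.4, 1.5, 13.6]
opening: 0.159
```

```bash
python3 st.py
```

```text
11.88 [0.5613 0.1589 0.2019] yaw 28.1 F [-1.4  1.5 13.6] M [ 0.27  0.24 -0.02] op 0.159 j [  4.8  30.2  91.   -0.   58.7 -23.3]
```

Request:
play_rows(commands=[[[0,0,-0.0005],[0,0,0]],[[0,0,-0.001],[0,0,0]],[[0,0,-0.0014],[0,0,0]],[[0,0,-0.0014],[0,0,0]],[[0,0,-0.0014],[0,0,0]]])

```text
time_s: 12.5
position: [0.5613, 0.1589, 0.2015]
tcp_rot: [[0.882, 0.003, -0.472], [0.472, 0.0, 0.882], [0.003, -1.0, -0.001]]
force: [-2.1, 2.0, 19.2]
opening: 0.157
```

```bash
python3 st.py
```

```text
12.5 [0.5613 0.1589 0.2015] yaw 28.1 F [-2.1  2.  19.2] M [ 0.28  0.5  -0.03] op 0.157 j [  4.8  30.2  91.   -0.   58.6 -23.3]
```

Request:
play_rows(commands=[[[0,0,0],[0,0,0.02]],[[0,0,0],[0,0,0.04]],[[0,0,0],[0,0,0.055]],[[0,0,0],[0,0,0.055]]])

```text
time_s: 13.0
position: [0.5614, 0.1587, 0.2015]
tcp_rot: [[0.855, 0.004, -0.519], [0.519, -0.0, 0.855], [0.003, -1.0, -0.002]]
force: [-2.3, 1.3, 18.5]
opening: 0.155
```

```bash
python3 st.py
```

```text
13.0 [0.5614 0.1587 0.2015] yaw 31.3 F [-2.3  1.3 18.5] M [ 0.25  0.45 -0.13] op 0.155 j [  4.8  30.2  91.   -0.   58.6 -26.4]
```

Request:
play_rows(commands=[[[0,0,0],[0,0,0.03]],[[0,0,0],[0,0,0.06]],[[0,0,0],[0,0,0.09]],[[0,0,0],[0,0,0.12]],[[0,0,0],[0,0,0.12]]])

```text
time_s: 13.62
position: [0.5616, 0.1585, 0.2015]
tcp_rot: [[0.786, 0.004, -0.618], [0.618, -0.0, 0.786], [0.003, -1.0, -0.003]]
force: [-1.0, 0.8, 18.2]
opening: 0.155
```

```bash
python3 st.py
```

```text
13.62 [0.5616 0.1585 0.2015] yaw 38.2 F [-1.   0.8 18.2] M [0.21 0.41 0.01] op 0.155 j [  4.8  30.2  91.   -0.1  58.6 -33.3]
```

Request:
play_rows(commands=[[[0,0,0],[0,0,0.05]],[[0,0,0],[0,0,0.1]],[[0,0,0],[0,0,0.15]],[[0,0,0.001],[0,0,0.2]],[[0,0,0.002],[0,0,0.25]],[[0,0,0.0025],[0,0,0.3]],[[0,0,0.003],[0,0,0.35]],[[0,0,0.003],[0,0,0.4]],[[0,0,0.003],[0,0,0.4]]])

```text
time_s: 14.75
position: [0.5611, 0.1582, 0.202]
tcp_rot: [[0.483, 0.002, -0.875], [0.875, -0.001, 0.483], [-0.0, -1.0, -0.002]]
force: [1.1, 2.3, 7.8]
opening: 0.157
```

```bash
python3 st.py
```

```text
14.75 [0.5611 0.1582 0.202 ] yaw 61.1 F [1.1 2.3 7.8] M [ 0.16 -0.23  0.04] op 0.157 j [  4.8  30.2  90.9  -0.1  58.8 -56.3]
```

Request:
play_rows(commands=[[[0,0.0002,0.0005],[0,0,0.05]],[[0,0.0003,0.001],[0,0,0.1]],[[0,0.0003,0.001],[0,0,0.15]],[[0,0.0003,0.001],[0,0,0.2]],[[0,0.0003,0.001],[0,0,0.2]],[[0,0.0003,0.001],[0,0,0.2]],[[0,0.0003,0.001],[0,0,0.2]]])

```text
time_s: 15.62
position: [0.5607, 0.1585, 0.2025]
tcp_rot: [[0.301, 0.0, -0.954], [0.954, -0.001, 0.301], [-0.001, -1.0, -0.001]]
force: [-0.4, -0.1, 5.9]
opening: 0.157
```

```bash
python3 st.py; python3 - <<'E'
from rig import *
from h import *
w=capture("wrist");cv2.imwrite("pics/w3.png",w["frame"][:,:,::-1])
E
```

```text
15.62 [0.5607 0.1585 0.2025] yaw 72.5 F [-0.4 -0.1  5.9] M [ 0.08 -0.24  0.04] op 0.157 j [  4.8  30.1  90.9  -0.1  58.9 -67.6]
```

View pics/w3.png

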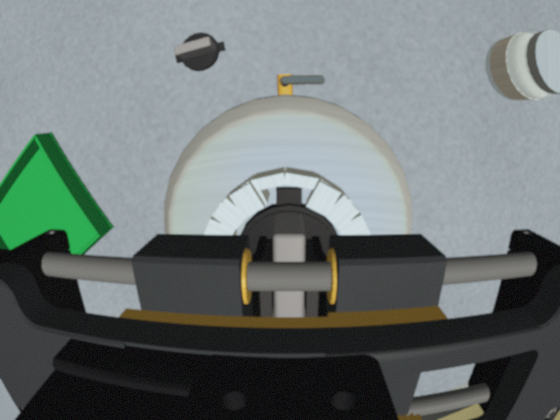

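Wrist view: the ear at (289,195) stands centred in the gap, in line with the valve stem at (285,85). Lifting gently.

Request:
play_rows(commands=[[[0,0,0.002],[0,0,0]],[[0,0,0.004],[0,0,0]],[[0,0,0.006],[0,0,0]],[[0,0,0.008],[0,0,0]],[[0,0,0.01],[0,0,0]],[[0,0,0.012],[0,0,0]],[[0,0,0.012],[0,0,0]]])

```text
time_s: 16.55
position: [0.5592, 0.1594, 0.2135]
tcp_rot: [[0.3, -0.003, -0.954], [0.954, 0.0, 0.3], [-0.001, -1.0, 0.003]]
force: [-0.3, -0.7, -1.6]
opening: 0.158
```

```bash
python3 st.py
```

```text
16.55 [0.5592 0.1594 0.2135] yaw 72.5 F [-0.3 -0.7 -1.6] M [ 0.11 -0.13  0.03] op 0.158 j [  4.9  29.3  90.4   0.   60.5 -67.7]
```

Request:
play_rows(commands=[[[0.0005,0,0.003],[0,0,0]],[[0.001,0,0.006],[0,0,0]],[[0.001,0,0.009],[0,0,0]],[[0.001,0,0.012],[0,0,0]],[[0.001,0,0.016],[0,0,0]],[[0.001,0,0.02],[0,0,0]],[[0.001,0,0.02],[0,0,0]]])

```text
time_s: 17.42
position: [0.5617, 0.1591, 0.2349]
tcp_rot: [[0.3, 0.001, -0.954], [0.954, 0.0, 0.3], [0.0, -1.0, -0.001]]
force: [-0.1, -0.1, -1.8]
opening: 0.162
```

```bash
python3 st.py
```

```text
17.43 [0.5617 0.1591 0.2349] yaw 72.5 F [-0.1 -0.1 -1.8] M [ 0.08 -0.15 -0.01] op 0.162 j [  4.9  27.9  89.    0.   63.1 -67.7]
```

Request:
play_rows(commands=[[[0,0,0.015],[0,0,0]],[[0,0,0.035],[0,0,0]],[[-0.002,-0.01,0.05],[0,0,0]],[[-0.008,-0.04,0.055],[0,0,0]],[[-0.016,-0.08,0.055],[0,0,0]],[[-0.026,-0.13,0.055],[0,0,0]],[[-0.036,-0.18,0.055],[0,0,0]],[[-0.046,-0.23,0.055],[0,0,0]],[[-0.055,-0.275,0.055],[0,0,0]],[[-0.061,-0.305,0.055],[0,0,0]]])

```text
time_s: 18.68
position: [0.4996, -0.1485, 0.2901]
tcp_rot: [[0.302, 0.001, -0.953], [0.953, -0.001, 0.302], [-0.001, -1.0, -0.001]]
force: [0.5, -0.4, -0.9]
opening: 0.159
```

Request:
play_rows(commands=[[[-0.004,-0.02,-0.01],[0,0,0]],[[-0.006,-0.03,-0.03],[0,0,0]],[[-0.006,-0.03,-0.06],[0,0,0]],[[-0.006,-0.03,-0.09],[0,0,0]],[[-0.006,-0.03,-0.12],[0,0,0]],[[-0.006,-0.03,-0.15],[0,0,0]],[[-0.006,-0.03,-0.18],[0,0,0]],[[-0.006,-0.03,-0.2],[0,0,0]],[[-0.006,-0.03,-0.2],[0,0,0]]])

```text
time_s: 19.8
position: [0.4936, -0.176, 0.0886]
tcp_rot: [[0.3, -0.002, -0.954], [0.954, 0.001, 0.3], [0.001, -1.0, 0.003]]
force: [0.4, -0.5, -0.7]
opening: 0.153
```

```bash
python3 st.py; python3 - <<'E'
from rig import *
from h import *
w=capture("side");cv2.imwrite("pics/s2.png",cv2.resize(w["frame"][150:330,230:470,::-1],None,fx=3,fy=3))
E
```

```text
19.8 [ 0.4936 -0.176   0.0886] yaw 72.5 F [ 0.4 -0.5 -0.7] M [ 0.11 -0.16  0.05] op 0.153 j [ -31.8   36.9  103.8   -0.    39.5 -104.4]
```

View pics/s2.png

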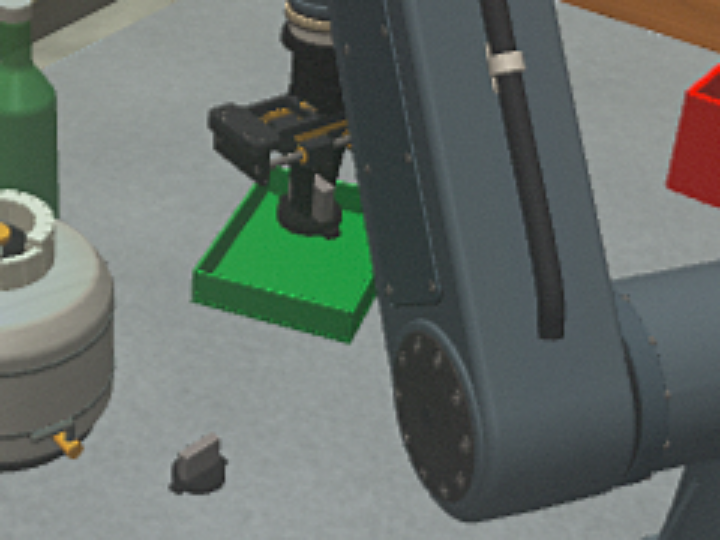

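Side view: the cap is held upright over the tray at (310,220) in the crop. Lowering.

Request:
play_rows(commands=[[[0,0,-0.012],[0,0,0]],[[0,0,-0.024],[0,0,0]],[[0,0,-0.034],[0,0,0]],[[0,0,-0.039],[0,0,0]],[[0,0,-0.041],[0,0,0]],[[0,0,-0.043],[0,0,0]],[[0,0,-0.043],[0,0,0]]])

```text
time_s: 20.72
position: [0.4945, -0.1759, 0.0464]
tcp_rot: [[0.3, 0.0, -0.954], [0.954, -0.0, 0.3], [-0.0, -1.0, -0.0]]
force: [-0.7, -0.1, -0.6]
opening: 0.165
```

```bash
python3 st.py
```

```text
20.73 [ 0.4945 -0.1759  0.0464] yaw 72.5 F [-0.7 -0.1 -0.6] M [ 0.09 -0.16  0.04] op 0.165 j [ -31.8   41.4  104.7   -0.    34.  -104.3]
```

Request:
play_rows(commands=[[[0,0,-0.001],[0,0,0]],[[0,0,-0.002],[0,0,0]],[[0,0,-0.002],[0,0,0]]])

```text
time_s: 21.1
position: [0.4944, -0.1759, 0.0444]
tcp_rot: [[0.3, 0.0, -0.954], [0.954, -0.0, 0.3], [-0.0, -1.0, -0.0]]
force: [0.2, 0.2, -1.7]
opening: 0.155
```

```bash
python3 st.py
```

```text
21.1 [ 0.4944 -0.1759  0.0444] yaw 72.5 F [ 0.2  0.2 -1.7] M [ 0.08 -0.12 -0.02] op 0.155 j [ -31.8   41.6  104.7   -0.    33.7 -104.3]
```

Request:
play_rows(commands=[[[0,0,-0.001],[0,0,0]],[[0,0,-0.002],[0,0,0]],[[0,0,-0.002],[0,0,0]]])

```text
time_s: 21.48
position: [0.4945, -0.1759, 0.0425]
tcp_rot: [[0.3, 0.0, -0.954], [0.954, -0.0, 0.3], [-0.0, -1.0, -0.0]]
force: [0.2, 0.1, -0.0]
opening: 0.157
```

```bash
python3 st.py
```

```text
21.48 [ 0.4945 -0.1759  0.0425] yaw 72.5 F [ 0.2  0.1 -0. ] M [ 0.07 -0.1   0.01] op 0.157 j [ -31.8   41.8  104.7   -0.    33.5 -104.3]
```

Request:
play_rows(commands=[[[0,0,-0.0005],[0,0,0]],[[0,0,-0.001],[0,0,0]],[[0,0,-0.001],[0,0,0]]])

```text
time_s: 21.85
position: [0.4945, -0.1759, 0.0424]
tcp_rot: [[0.3, 0.001, -0.954], [0.954, -0.0, 0.3], [-0.0, -1.0, -0.001]]
force: [-1.3, 0.2, 8.3]
opening: 0.162
```

```bash
python3 st.py
```

```text
21.85 [ 0.4945 -0.1759  0.0424] yaw 72.5 F [-1.3  0.2  8.3] M [ 0.23  0.15 -0.  ] op 0.162 j [ -31.8   41.8  104.7   -0.    33.4 -104.3]
```

Seated on the floor (8 N). I'll ease the press, open and retreat straight up.

Request:
play_rows(commands=[[[0,0,0.001],[0,0,0]],[[0,0,0.001],[0,0,0]]])

```text
time_s: 22.1
position: [0.4945, -0.176, 0.0424]
tcp_rot: [[0.3, 0.0, -0.954], [0.954, -0.0, 0.3], [-0.0, -1.0, -0.0]]
force: [0.1, -0.3, 2.4]
opening: 0.159
```

Request:
play_rows(commands=[[[0,0,0],[0,0,0]],[[0,0,0],[0,0,0]],[[0,0,0],[0,0,0]],[[0,0,0],[0,0,0]],[[0,0,0],[0,0,0]]], gripper=0.04)

```text
time_s: 22.72
position: [0.4944, -0.1759, 0.0423]
tcp_rot: [[0.3, -0.0, -0.954], [0.954, 0.0, 0.3], [0.0, -1.0, 0.0]]
force: [-0.2, 0.4, 0.8]
opening: 0.455
```

Request:
play_rows(commands=[[[0,0,0.005],[0,0,0]],[[0,0,0.015],[0,0,0]],[[0,0,0.035],[0,0,0]],[[0,0,0.06],[0,0,0]],[[0,0,0.09],[0,0,0]],[[0,0,0.12],[0,0,0]],[[0,0,0.15],[0,0,0]],[[0,0,0.15],[0,0,0]],[[0,0,0.15],[0,0,0]]])

```text
time_s: 23.85
position: [0.4939, -0.1756, 0.1923]
tcp_rot: [[0.3, -0.0, -0.954], [0.954, 0.0, 0.3], [0.0, -1.0, 0.0]]
force: [0.3, -1.4, -0.3]
opening: 0.459
```

```bash
python3 st.py; python3 - <<'E'
from rig import *
from h import *
w=capture("side");cv2.imwrite("pics/s3.png",cv2.resize(w["frame"][150:330,230:470,::-1],None,fx=3,fy=3))
P,C=cloud(w,290,380,195,270)
n=(np.hypot(P[:,0]-.4945,P[:,1]+.176)<.045)&(P[:,2]>.02)&(P[:,2]<.08);b=P[n];print(b.mean(0),np.percentile(b[:,2],[50,95,99]),len(b))
E
```

```text
23.85 [ 0.4939 -0.1756  0.1923] yaw 72.5 F [ 0.3 -1.4 -0.3] M [ 0.03 -0.13  0.02] op 0.459 j [ -31.8   27.    99.7   -0.    53.3 -104.3]
[ 0.49383758 -0.17071354  0.03859983] [0.04057657 0.05089126 0.05181473] 184
```

View pics/s3.png

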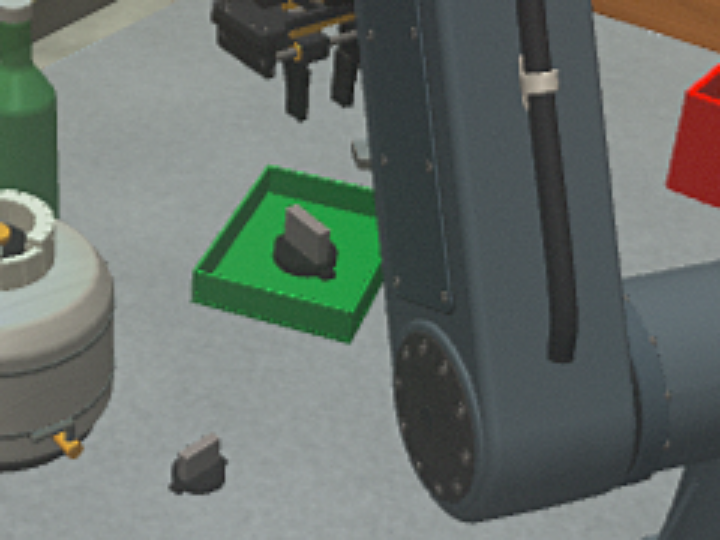

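The cap stands upright in the middle of the tray at (305,245), with its bar top at about 51 mm, which puts the bar centre at about 33 mm. The gripper is clear. Handing in.

```bash
python3 -c "
from rig import *
print(hand_in())"
```

```text
the job is handed in; nothing more can be done
None
```

The cap is off the tank and standing upright in the green tray, and the job is handed in at about 24 s; no verdict is reported.

- **First stop:** I turned the cap about 18° until it met the stop. At the firmest touch the wrist moment was 0.7 N·m. I eased back about 1.5° and held it unpressed for more than 1.2 s, at roughly -44°.
- **Press and turn:** The seal met the cap about 6 mm down. I pressed to about 19–20 N, turned past the teeth, then eased the pressure and turned on to about 0°. The wrist picture showed the ear centred in the gap.
- **Lift and place:** The cap came off with only its own weight on the wrist. I set it down with a brief 8 N against the tray floor, released it and backed away straight up.

**Last checks:**
- The side picture and depth show the cap upright near the tray's centre. The bar top is at about 51 mm, so the bar centre is about 33 mm above the bench, under the 38 mm limit.
- The gripper ended about 15 cm above the tray, touching nothing.
- While pressing, I saw sideways forces of up to about 5 N and corrected them by about 1 mm.
- I kept well clear of the bottle, jar and brush, but did not measure their final positions.
- No check failed.

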